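# Stop the noodle belt and hold its guard gate ajar past a sagging bolt

## Robot

A 6-joint arm with a two-finger parallel gripper is mounted at the origin on the work surface. World frame = base frame: x ahead of the robot, y to its left, z up, the work surface at z = 0. Lengths are in m, angles in rad, forces in N, time in s.
With the tool pointing down it reaches from about 0.3 to 0.775 m from the base axis. Payload 14.6 kg.
Tool frame: the origin (TCP) lies midway between the tips of the shut fingers; the grasp point (between the pads) lies 19 mm behind it (ctrl.grip_depth is the distance from the TCP to the grasp point, in m); z points along the fingers, x is the direction in which the jaws open and shut, and the axes are right-handed (so a half turn about z gives the same grasp; the last joint's range is limited). The gripper opens to 94 mm and grips with 3 to 60 N. Pads are 16 mm wide; open, the fingers measure 119 mm over their backs; the gripper's body (75 mm by 177 mm) begins 78 mm behind the grasp point.
Start: joints at [-1.232, 0.3, 1.521, -0, 1.321, -0.067], TCP at [0.217, -0.505, 0.205] pointing down, gripper open.
Joint ranges: [-3.03, 3.03], [-0.79, 2.21], [0.23, 2.52], [-1.04, 4.18], [0, 3.07], [-2.55, 2.55]. Speed limits (rad/s): [2.22, 2.22, 2.57, 3.14, 3.14, 3.14].

## Interface

Orientations are given as [roll, pitch, yaw] about the fixed x, y, z axes, in that order (R = Rz(yaw) Ry(pitch) Rx(roll)).
In Python, from station import ctrl gives the robot as it stands.
- The arm moves only by the tool play_rows, never from a script. Its argument "steps" is a list that holds one entry, the list of rows, each a list of 7 numbers: the shift along the tool's x, y, z in cm, then the turn, a rotation vector about the tool's x, y, z in rad, then the opening, from 0 (shut) to 1 (fully open). In form: [[[x, y, z, ax, ay, az, hand], ...]]. A call has 1 to 20 rows; each row is the pose to reach, as a shift and turn from the pose measured when the call began, along the tool's axes at that moment; what a row does not reach only later rows make up. A row lasts 1/12 s, in which the tool goes at most 41.7 mm and 7.16 degrees, less where a joint would pass 70% of its speed; a pose out of reach is approached as far as the arm can. A call with a gripper value outside its range is refused whole. The fingers move at their own pace and stop on an object; "force" is the grip in N (left out, the last holds). Time passes only in rows, so rows that repeat a pose let the fingers close. It gives the time, the measured TCP pose, the force and the opening at its end, in the units of the state.
- ctrl.get_obs(): the state, without advancing time (a new reading comes with each control period).
- ctrl.camera(name): name is "scene" or "top" or "wrist"; returns a dict with "frame" (480x640x3 uint8, blue, green, red), "fovy" (degrees; the focal length in pixels is half the picture's height over the tangent of half this angle, whatever the lens; pixels are square), "cx", "cy" (the principal point, pixels), "world_to_cam" (4x4, takes a point from world to camera coordinates). Camera axes: x right, y up, looking along -z (the intrinsics and any distortion apply to the point x, -y, -z); pixel columns grow to the right and rows downward; lengths in m; the calibration is good to about 2 mm. A picture is of the moment at which its call begins. There is no depth.
- ctrl.hand_in(): hands the job in, once; it reports no verdict.
The state is a dict: "time_s": time; "qpos": joint angles; "joint_vel": joint speeds; "tau": joint torques, N m; "ee_pos": TCP position; "eef_rot": TCP orientation; "force": force on the tool from outside, world axes, zero at the start; "moment": the same for the moment, N m; "grip_width": finger opening in m.
Only numpy, scipy, OpenCV 4.12 (cv2) and the standard library are available. Lean on these libraries where they do the work, as an engineer would, in place of code of your own. Each camera call takes 0.05 s, during which the arm holds its last target. There are 200 camera calls.

## Task

Turn the belt's speed knob fully anticlockwise to its end stop, then undo the guard gate's bolt: it sags behind the bent-up edge of its keeper, so lift it by its knob while pulling it back until it is clear. Swing the gate towards the robot by that same knob until its free edge stands about a hand's width (10 cm) from where it was shut, and finish there, standing still and still gripping the knob, because a spring would shut the gate. Leave the noodle bundles and the other loose things on the table and the belt where they are.

Things in the scene. Friction and masses are not known exactly. Their poses are not given: they have to be found in the camera images.
- speed_grip (a point): Grip point of the speed knob, on its vertical axis, 7 mm below its top. The knob is a black upright bar 42 mm long, 14 mm thick, 32 mm high, on a 44 mm disc 8 mm thick and a 68 mm base, on a grey controller box 110 x 130 x 60 mm high. The point turns with the knob: x along the bar (white pointer line on the -x half), y across its thickness, z up.
- speed (a joint): Angle of the speed knob in rad: 0 at the anticlockwise end stop (belt off), growing clockwise seen from above, up to 4.7. It starts between 0.6 and 1.3. It turns against light friction (0.03 N m) and stays where it is left.
- guard: Fixed bench conveyor with its guard frame. Origin at table level in the plane of the shut gate. x points away from the robot over the belt (top 75 mm high); y along the shut gate from the latch post (y -158 to -210 mm, 156 mm high) to the hinge post (y 192 to 222 mm, 190 mm high); z up.
- gate (a joint): Gate angle in rad: 0 shut, growing as the free edge swings towards the robot (-x of guard; clockwise seen from above). Aluminium frame with a clear panel, 345 mm from hinge axis to free edge, 18 mm thick, 90 to 178 mm above the table. At 0.29 rad the free edge is 100 mm from shut. A spring shuts it: about 2.5 N at the bolt's knob when shut, 4 N at 0.3 rad.
- gate_hinge (a point): Point on the gate's vertical hinge axis, at the height of the bolt rod's axis (190 mm above the table).
- bolt_travel (a joint): How far the bolt is drawn, in m: 0 home, growing as it slides away from the latch post towards the hinge (+y of the shut gate), stop at 0.050. With friction of about 1 N. It stays where it is left. From 0.032 on, the bolt's nose is clear of the keeper's cheeks.
- bolt_lift (a joint): Upward tilt of the bolt rod in rad about bolt_pivot: 0 sagging fully, stop at 0.24; it drops back under its weight (about 2 N at the knob). The nose passes the bent edge above 0.10 rad (knob raised 12 mm); 0.165 rad (knob raised 19 mm) gives ample room, and there the knob has also moved 9 mm towards the hinge, so lift obliquely, up and towards the hinge.
- keeper_lip (a point): Middle of the top of the keeper's bent-up edge, 182 mm above the table; it leans away from the gate. The keeper, on the latch post, is a fixed steel channel along y of guard, open at its top and ends: two cheeks 6 mm thick, 24 mm apart, 46 mm long, up to 228 mm above the table. The bent edge crosses the channel near its gate end.
- bolt_pivot (a point): Level pivot about which the bolt rod tilts, on the rod's axis in its rear barrel, 190 mm above the table, 115 mm from the knob's axis towards the hinge; it slides along with the bolt.
- bolt_nose (a point): Lowest point of the bolt's turned-down nose, which hangs in the keeper behind the bent edge (on the side away from the hinge). The 12 mm steel rod lies along the gate's top and ends 190 mm from the pivot in this nose, 16 mm wide, 10 mm thick, reaching 26 mm below the rod's axis.
- bolt_knob: The bolt's knob, an upright steel cylinder 24 mm in diameter and 28 mm high, on a thin 10 mm stem above the rod. Origin at the knob's centre, 45 mm above the rod's axis and 235 mm above the table when the bolt sags. z up along the knob; y, when shut, along the gate towards the hinge post. Its top and sides are free; the keeper's cheeks begin 33 mm beyond its side.
- bundle_a: Loose bundle of dry noodles with a black band lying on the belt, 190 x 36 x 29 mm; origin under its centre. Not to be disturbed.
- bundle_b: Another such bundle on the belt. Not to be disturbed.
- bundle_c: Another such bundle, on the table in front of the gate, 29 mm high: the gate swings over it. Not to be disturbed.
- bundle_d: Another such bundle, in the tray. Not to be disturbed.
- tray: Cream open tray 220 x 170 x 40 mm on the table; origin under its centre. Not to be disturbed.
- tape: Roll of paper tape lying flat, 90 mm in diameter, 24 mm high; origin under its centre. Not to be disturbed.
- jar: Closed jar, 60 mm in diameter, 80 mm high; origin under its centre. Not to be disturbed.
- carton: Small cardboard box 100 x 70 x 50 mm; origin under its centre. Not to be disturbed.
There are look-alikes about, which are no part of the job. Of the things that look like the part that bears speed_grip, the larger one is meant.

How it is judged:
By the outcome, as a careful person would: the job done as asked, in the order asked, and still so for the second after the job is handed in, while the arm keeps its last pose, push and grip.
It also fails if it takes over 48 s, if anything falls off the work surface, if the arm or the gripper's body presses on something with over 40 N, if the wrist force passes 120 N, or if a joint passes its speed limit or range.

## Working session

There is one attempt and no reset: what is moved stays moved. The work goes in short steps, Python scripts to look and compute and a tool call to move; the robot and the scene stay as the last step left them, time stands still between calls to the robot, and variables do not carry over. Pictures are saved under pics/ and viewed, about 8 in all and at most 12, crops included, and the job is handed in when it is done.

Besides the shell and the picture viewer there is one more tool, called after "Call:" as name([rows], argument=value, ...), one row to a line, values as JSON. play_rows: Moves the arm, as the interface text tells. Its arguments: {"type":"object","properties":{"steps":{"type":"array"},"force":{"type":"number"}},"required":["steps"]}

```bash
ls; mkdir -p pics; cat > h.py <<'E'
import numpy as np, cv2, json
from station import ctrl
def cam(n,save=None):
    c=ctrl.camera(n)
    if save:
        cv2.imwrite('pics/'+save+'.png',c['frame'])
        np.savez('pics/'+save+'.npz',**{k:c[k] for k in ('frame','fovy','cx','cy','world_to_cam')})
    return c
def load(s): return dict(np.load('pics/'+s+'.npz'))
def proj(c,p):
    f=240/np.tan(np.radians(float(c['fovy']))/2)
    q=np.asarray(c['world_to_cam'])@np.append(p,1); return np.array([c['cx']+f*q[0]/-q[2], c['cy']-f*q[1]/-q[2]])
def ray(c,u,v):
    f=240/np.tan(np.radians(float(c['fovy']))/2); T=np.asarray(c['world_to_cam'])
    d=T[:3,:3].T@np.array([(u-c['cx'])/f,-(v-c['cy'])/f,-1]); o=-T[:3,:3].T@T[:3,3]; return o,d/np.linalg.norm(d)
def atz(c,u,v,z):
    o,d=ray(c,u,v); return o+d*(z-o[2])/d[2]
E
python3 - <<'E'
from h import *
for n in ('scene','top','wrist'):
    c=cam(n,n+'0'); print(n,{k:c[k] for k in c if k not in('frame','world_to_cam')}, ray(c,c['cx'],c['cy']))
print(ctrl.get_obs())
a=cv2.imread('pics/scene0.png');b=cv2.imread('pics/top0.png');
E
```

```text
pics
scene {'fovy': 56.07345373690243, 'cx': 320.95014424919617, 'cy': 239.70795690092297} (array([1.05057412, 0.07637906, 1.03892714]), array([-0.51476706, -0.06509469, -0.85485528]))
top {'fovy': 45.895388096771555, 'cx': 314.5568420298272, 'cy': 242.97149577431924} (array([ 0.39486627, -0.01890116,  1.55278735]), array([ 0.09486103,  0.00378595, -0.99548333]))
wrist {'fovy': 64.64193819248389, 'cx': 316.1370498360157, 'cy': 232.2249079131599} (array([ 0.28333197, -0.47673531,  0.383881  ]), array([-0.22972081, -0.09829139, -0.96828051]))
{'time_s': 0.15, 'qpos': array([-1.23161508e+00,  3.00336891e-01,  1.52140915e+00,  6.11119195e-06,
        1.32068237e+00, -6.65764082e-02]), 'joint_vel': array([-0.00022845, -0.00289122, -0.00249252,  0.00131527, -0.00221333,
       -0.00057835]), 'tau': array([-1.79034188e-03, -5.31961620e+01, -3.52820778e+01,  7.07512116e-02,
        2.35854863e-02, -8.18029685e-05]), 'ee_pos': array([ 0.21704266, -0.50516364,  0.20503268]), 'eef_rot': array([-3.14153115e+00,  8.33514953e-04, -1.16504016e+00]), 'force': array([-0.23978688,  0.39475146, -0.74295321]), 'moment': array([ 0.06589426, -0.03550818,  0.01305825]), 'grip_width': 0.0937019337691415}
```

View pics/top0.png

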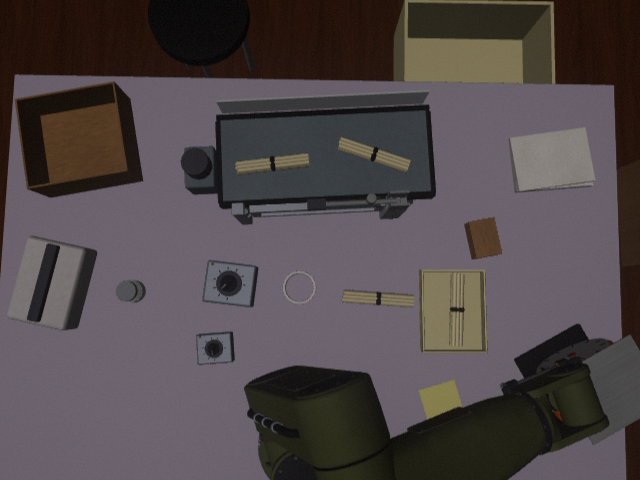

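View pics/scene0.png

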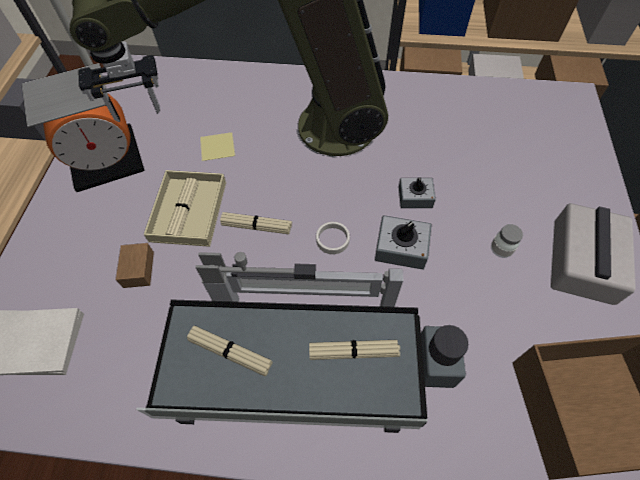

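Top view: two controller boxes, at (230,284) and (214,348). The one at (230,284) is larger, so it is the one meant. The gate lies along row ~207, with the bolt knob near (371,198) and the latch post at (397,205). In the scene view, the knobs are at (405,235) and (418,187) and the bolt knob is at (240,262). I'll enlarge these areas.

```bash
python3 - <<'E'
from h import *
t=load('top0')['frame'];s=load('scene0')['frame']
def crop(im,x,y,w,h,W,H):
    return cv2.resize(im[y:y+h,x:x+w],(W,H),interpolation=cv2.INTER_CUBIC)
# scale 5: 80x60 -> 400x300
m=np.vstack([np.hstack([crop(t,190,250,80,60,400,300),crop(t,345,175,80,60,400,300)]),
             np.hstack([crop(s,365,205,80,60,400,300),crop(s,190,240,80,60,400,300)])])
m=cv2.convertScaleAbs(m,alpha=1.5,beta=10)
cv2.imwrite('pics/m1.png',m)
for z in (.06,.1): 
  c=load('top0'); print(atz(c,230,284,z),atz(c,214,348,z))
E
```

```text
[0.42422688 0.20668691 0.06      ] [0.25741318 0.24247882 0.06      ]
[0.42344015 0.20064216 0.1       ] [0.2610963  0.23547501 0.1       ]
```

View pics/m1.png

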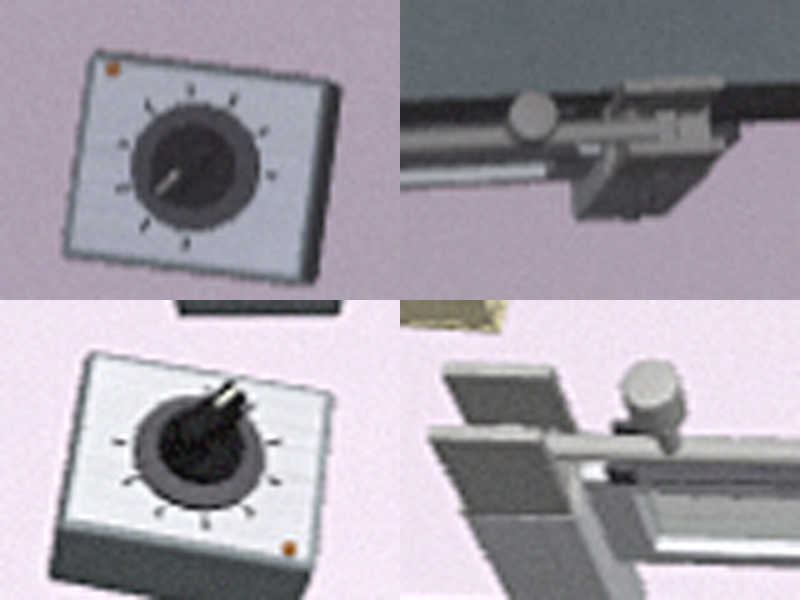

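The crop confirms the larger controller. In the top image its base centre is at about (229.1,283.2), with the pointer running (221.4,288.6) to (226,284). The bolt knob's top is at (371.4,198.4) in the top image and (240.4,256.6) in the scene image.

```bash
cat >> h.py <<'E'
def tri(obs):
    A=np.zeros((3,3));b=np.zeros(3)
    for c,u,v in obs:
        o,d=ray(c,u,v);P=np.eye(3)-np.outer(d,d);A+=P;b+=P@o
    x=np.linalg.solve(A,b); return x,[np.round(proj(c,x)-[u,v],1) for c,u,v in obs]
E
python3 - <<'E'
from h import *
np.set_printoptions(precision=4,suppress=True)
t=load('top0');s=load('scene0')
print('base',tri([(t,229.1,283.2),(s,405.2,235.4)]))
print('pointer outer',tri([(t,221.4,288.6),(s,412.6,221.2)]), atz(t,221.4,288.6,.11),atz(t,226,284,.11))
print('bolt top',tri([(t,371.4,198.4),(s,240.4,256.6)]),atz(t,371.4,198.4,.249),atz(s,240.4,256.6,.249))
for z in(.06,.068,.076): print(z,atz(t,229.1,283.2,z),atz(s,405.2,235.4,z))
# belt dir
for a,b in (((218,203),(434,196)),((217,115),(431,107))):
    d=atz(t,*a,.08)-atz(t,*b,.08); print('belt',d, np.arctan2(-d[0],d[1]))
d=atz(s,170,302,.08)-atz(s,417,310,.08);print(np.arctan2(d[0],-d[1]))
E
```

```text
base (array([0.4263, 0.2118, 0.059 ]), [array([-1., -0.]), array([-1.,  0.])])
pointer outer (array([0.4112, 0.2237, 0.1037]), [array([-0.8, -0. ]), array([-0.9,  0. ])]) [0.4111 0.2206 0.11  ] [0.423  0.2093 0.11  ]
bolt top (array([ 0.627 , -0.1437,  0.2417]), [array([-0.5,  0.1]), array([-0.6,  0. ])]) [ 0.626 -0.144  0.249] [ 0.6307 -0.1405  0.249 ]
0.06 [0.4263 0.2091 0.06  ] [0.4266 0.2142 0.06  ]
0.068 [0.4261 0.2079 0.068 ] [0.4317 0.2131 0.068 ]
0.076 [0.4259 0.2067 0.076 ] [0.4368 0.2119 0.076 ]
belt [-0.0303  0.5674  0.    ] 0.05333925329572981
belt [-0.0335  0.5706  0.    ] 0.058649122559640395
0.06865789768005252
```

```bash
cat >> h.py <<'E'
from scipy.spatial.transform import Rotation as Ro
def to(p,yaw,tilt=0.0):
    """shift (cm) and turn from the measured pose to world p, tool down with this yaw"""
    o=ctrl.get_obs(); R=Ro.from_euler('xyz',o['eef_rot'])
    T=Ro.from_euler('xyz',[np.pi,0,yaw])
    print('shift',np.round(R.inv().apply(np.asarray(p)-o['ee_pos'])*100,2),'turn',np.round((R.inv()*T).as_rotvec(),3))
def st():
    o=ctrl.get_obs(); print({k:np.round(o[k],4).tolist() for k in('time_s','qpos','ee_pos','eef_rot','force','moment','grip_width')})
E
python3 -c "
from h import *
to([.4265,.2105,.15],.8)"
```

```text
shift [-57.48 -47.49   5.55] turn [-1.000e-03  0.000e+00 -1.965e+00]
```

Call:
play_rows([
  [[-2, -1.6, 0, 0, 0, -0.06, 1], [-5, -4.1, 0, 0, 0, -0.16, 1], [-8, -6.6, 0, 0, 0, -0.27, 1], [-11, -9.1, 0, 0, 0, -0.38, 1], [-14, -11.6, 0, 0, 0, -0.48, 1], [-17, -14.1, 0, 0, 0, -0.58, 1], [-20, -16.6, 0, 0, 0, -0.68, 1], [-23, -19.1, 0, 0, 0, -0.79, 1], [-26, -21.6, 0, 0, 0, -0.89, 1], [-29, -24, 0, 0, 0, -0.99, 1], [-32, -26.5, 0.3, 0, 0, -1.09, 1], [-35, -29, 0.6, 0, 0, -1.2, 1], [-38, -31.5, 1, 0, 0, -1.3, 1], [-41, -34, 1.5, 0, 0, -1.4, 1], [-44, -36.4, 2, 0, 0, -1.5, 1], [-47, -38.9, 2.8, 0, 0, -1.61, 1], [-50, -41.4, 3.5, 0, 0, -1.71, 1], [-53, -43.8, 4.3, 0, 0, -1.82, 1], [-55.5, -45.9, 5, 0, 0, -1.9, 1], [-57, -47.1, 5.5, 0, 0, -1.95, 1]],
], force=15)

```text
time_s: 1.82
ee_pos: [0.4248, 0.2074, 0.1496]
eef_rot: [-3.14, 0.0, 0.791]
force: [0.4, -0.1, 0.6]
grip_width: 0.0937
```

```bash
python3 -c "
from h import *
st(); c=cam('wrist','w1'); to([.4265,.2105,.15],.8)
print(proj(c,[.4265,.2105,.10]),proj(c,[.4265,.2105,.068]), proj(c,ctrl.get_obs()['ee_pos']))"
```

```text
{'time_s': 1.8167, 'qpos': [0.376, 0.186, 1.7998, 0.0012, 1.1565, -0.4159], 'ee_pos': [0.4248, 0.2074, 0.1496], 'eef_rot': [-3.1403, 0.0003, 0.7915], 'force': [0.3872, -0.056, 0.6313], 'moment': [-0.0098, -0.1631, 0.0297], 'grip_width': 0.0937}
shift [ 0.25 -0.03 -0.12] turn [-0.002  0.001 -0.006]
[321.8693468  251.40387838] [321.25920742 238.04583596] [318.21098616 280.62519475]
```

View pics/w1.png

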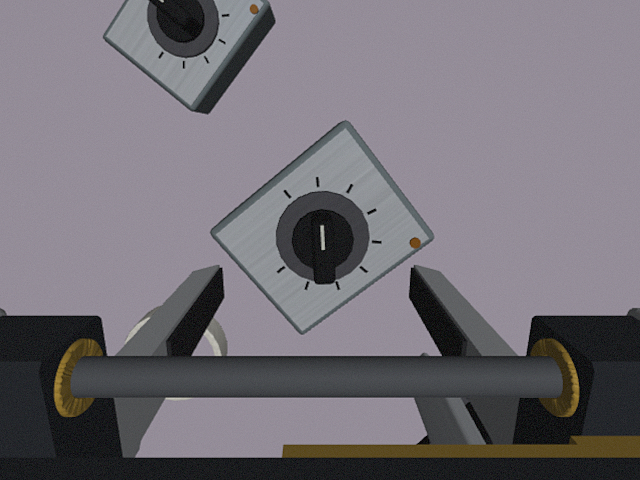

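The wrist view confirms the target: the bar is centred at (323.5,248), about 1 mm from the prediction, and its pointer is straight up the image at (322,237). Now I'll descend and grip.

Call:
play_rows([
  [[0.3, 0, 1, 0, 0, -0.04, 0.6], [0.34, 0, 3, 0, 0, -0.04, 0.5], [0.34, 0, 5, 0, 0, -0.04, 0.5], [0.34, 0, 6.5, 0, 0, -0.04, 0.5], [0.34, 0, 7.1, 0, 0, -0.04, 0.4], [0.34, 0, 7.2, 0, 0, -0.04, 0.3], [0.34, 0, 7.2, 0, 0, -0.04, 0], [0.34, 0, 7.2, 0, 0, -0.04, 0], [0.34, 0, 7.2, 0, 0, -0.04, 0], [0.34, 0, 7.2, 0, 0, -0.04, 0], [0.34, 0, 7.2, 0, 0, -0.04, 0]],
], force=15)

```text
time_s: 2.78
ee_pos: [0.4274, 0.2111, 0.0773]
eef_rot: [-3.14, -0.0, 0.834]
force: [1.0, -0.7, 0.3]
grip_width: 0.0239
```

```bash
python3 -c "
from h import *
st()"
```

```text
{'time_s': 2.7833, 'qpos': [0.381, 0.2948, 1.8551, 0.0017, 0.9923, -0.4542], 'ee_pos': [0.4274, 0.2111, 0.0773], 'eef_rot': [-3.14, -0.0001, 0.8343], 'force': [0.9582, -0.6583, 0.282], 'moment': [-0.0117, -0.1493, -0.034], 'grip_width': 0.0239}
```

Call:
play_rows([
  [[0, 0, 0, 0, 0, 0, 0], [0, 0, 0, 0, 0, 0, 0], [0, 0, 0, 0, 0, 0, 0], [0, 0, 0, 0, 0, 0, 0], [0, 0, 0, 0, 0, 0, 0]],
])

```text
time_s: 3.2
ee_pos: [0.4273, 0.2109, 0.0776]
eef_rot: [-3.14, 0.0, 0.834]
force: [-3.6, -2.9, 6.2]
grip_width: 0.0136
```

```bash
python3 -c "
from h import *
st()"
```

```text
{'time_s': 3.2, 'qpos': [0.3809, 0.2942, 1.8551, 0.0015, 0.9931, -0.4541], 'ee_pos': [0.4273, 0.2109, 0.0776], 'eef_rot': [-3.1401, 0.0002, 0.8343], 'force': [-3.554, -2.8825, 6.1642], 'moment': [-0.5193, 0.45, -0.032], 'grip_width': 0.0136}
```

Call:
play_rows([
  [[0, 0, 0, 0, 0, -0.05, 0], [0, 0, 0, 0, 0, -0.1, 0], [0, 0, 0, 0, 0, -0.15, 0], [0, 0, 0, 0, 0, -0.2, 0], [0, 0, 0, 0, 0, -0.25, 0], [0, 0, 0, 0, 0, -0.3, 0], [0, 0, 0, 0, 0, -0.35, 0], [0, 0, 0, 0, 0, -0.4, 0], [0, 0, 0, 0, 0, -0.45, 0], [0, 0, 0, 0, 0, -0.5, 0], [0, 0, 0, 0, 0, -0.55, 0], [0, 0, 0, 0, 0, -0.55, 0]],
])

```text
time_s: 4.2
ee_pos: [0.4273, 0.2108, 0.0776]
eef_rot: [-3.14, -0.0, 1.387]
force: [-2.6, -2.1, 3.2]
grip_width: 0.0136
```

```bash
python3 -c "
from h import *
st()"
```

```text
{'time_s': 4.2, 'qpos': [0.3809, 0.2941, 1.8551, 0.0013, 0.9934, -1.0065], 'ee_pos': [0.4273, 0.2108, 0.0776], 'eef_rot': [-3.1401, -0.0003, 1.3867], 'force': [-2.5788, -2.1114, 3.1637], 'moment': [-0.4172, 0.1869, 0.0072], 'grip_width': 0.0136}
```

Call:
play_rows([
  [[0, 0, 0, 0, 0, -0.03, 0], [0, 0, 0, 0, 0, -0.06, 0], [0, 0, 0, 0, 0, -0.09, 0], [0, 0, 0, 0, 0, -0.12, 0], [0, 0, 0, 0, 0, -0.15, 0], [0, 0, 0, 0, 0, -0.15, 0]],
])

```text
time_s: 4.7
ee_pos: [0.4273, 0.2108, 0.0776]
eef_rot: [-3.14, -0.001, 1.536]
force: [-0.2, -1.2, 2.1]
grip_width: 0.0146
```

```bash
python3 -c "
from h import *
st()"
```

```text
{'time_s': 4.7, 'qpos': [0.3807, 0.2941, 1.8552, 0.0015, 0.9934, -1.156], 'ee_pos': [0.4273, 0.2108, 0.0776], 'eef_rot': [-3.1401, -0.0007, 1.5358], 'force': [-0.2183, -1.2361, 2.0797], 'moment': [-0.2383, 0.0383, -0.4185], 'grip_width': 0.0146}
```

Call:
play_rows([
  [[0, 0, 0, 0, 0, -0.03, 0], [0, 0, 0, 0, 0, -0.06, 0], [0, 0, 0, 0, 0, -0.06, 0]],
], force=8)

```text
time_s: 4.95
ee_pos: [0.4273, 0.2108, 0.0776]
eef_rot: [-3.14, -0.001, 1.595]
force: [-0.4, -2.2, 0.7]
grip_width: 0.0154
```

```bash
python3 -c "
from h import *
st()"
```

```text
{'time_s': 4.95, 'qpos': [0.3807, 0.2941, 1.8552, 0.0015, 0.9934, -1.2151], 'ee_pos': [0.4273, 0.2108, 0.0776], 'eef_rot': [-3.1401, -0.0008, 1.595], 'force': [-0.3617, -2.1804, 0.6928], 'moment': [-0.1961, 0.016, -0.2449], 'grip_width': 0.0154}
```

The torque and the widening jaws show that the knob is at its stop. I'll release it, rise and move over to the bolt.

Call:
play_rows([
  [[0, 0, 0, 0, 0, 0, 0.4], [0, 0, 0, 0, 0, 0, 0.6], [0, 0, 0, 0, 0, 0, 0.6], [0, 0, -0.5, 0, 0, 0, 0.8], [0, 0, -2.5, 0, 0, 0, 1], [0, 0, -5, 0, 0, 0, 1], [0, 0, -9, 0, 0, 0, 1], [0, 0, -13, 0, 0, 0, 1], [0, 0, -17, 0, 0, 0, 1], [0, 0, -20, 0, 0, 0, 1], [0, 0, -22, 0, 0, 0, 1], [0, 0, -22.4, 0, 0, 0, 1]],
])

```text
time_s: 5.95
ee_pos: [0.4282, 0.2109, 0.3057]
eef_rot: [3.137, -0.003, 1.595]
force: [-0.1, -0.2, 0.4]
grip_width: 0.0916
```

```bash
python3 -c "
from h import *
st(); cam('wrist','w2');to([.605,-.142,.30],.06)"
```

```text
{'time_s': 5.95, 'qpos': [0.3802, 0.0718, 1.5596, 0.0013, 1.5053, -1.2145], 'ee_pos': [0.4282, 0.2109, 0.3057], 'eef_rot': [3.1375, -0.0029, 1.5947], 'force': [-0.1185, -0.1582, 0.3669], 'moment': [0.0361, -0.1075, -0.0943], 'grip_width': 0.0916}
shift [-35.7   16.85   0.37] turn [ 0.    -0.004  1.535]
```

Call:
play_rows([
  [[-1, 0.5, 0, 0, 0, 0.04, 1], [-3, 1.6, 0, 0, 0, 0.12, 1], [-6, 3.2, 0, 0, 0, 0.24, 1], [-9, 4.8, 0, 0, 0, 0.36, 1], [-12, 6.4, 0, 0, 0, 0.48, 1], [-15, 8, 0, 0, 0, 0.6, 1], [-18, 9.6, 0, 0, 0, 0.72, 1], [-21, 11.2, 0, 0, 0, 0.84, 1], [-24, 12.8, 0, 0, 0, 0.97, 1], [-27, 14.4, 0.1, 0, 0, 1.1, 1], [-30, 16.1, 0.2, 0, 0, 1.22, 1], [-32, 17.2, 0.3, 0, 0, 1.33, 1], [-34, 18.2, 0.4, 0, 0, 1.43, 1], [-35.3, 18.9, 0.4, 0, 0, 1.5, 1], [-35.8, 19.1, 0.4, 0, -0.004, 1.53, 1], [-35.8, 19.1, 0.4, 0, -0.004, 1.535, 1], [-35.8, 19.1, 0.4, 0, -0.004, 1.535, 1]],
])

```text
time_s: 7.42
ee_pos: [0.6272, -0.1424, 0.2987]
eef_rot: [-3.141, 0.002, 0.06]
force: [-0.8, 0.7, -0.6]
grip_width: 0.0944
```

```bash
python3 - <<'E'
from h import *
st(); c=cam('wrist','w3')
print(proj(c,[.628,-.142,.249]),proj(c,ctrl.get_obs()['ee_pos']))
w2=load('w2')['frame']
t=cam('top','top1')
a=cv2.resize(c['frame'],(560,420)); 
u,v=proj(load('w2'),[.4265,.2105,.1]).astype(int); print(u,v)
b=cv2.resize(w2[max(v-75,0):v+75,max(u-60,0):u+60],(240,300))
m=np.zeros((420,800,3),np.uint8);m[:,:560]=a;m[:300,560:]=b
cv2.imwrite('pics/m2.png',cv2.convertScaleAbs(m,alpha=1.3))
E
```

```text
{'time_s': 7.4167, 'qpos': [-0.28, 0.4752, 1.0691, -0.0004, 1.5989, -0.3404], 'ee_pos': [0.6272, -0.1424, 0.2987], 'eef_rot': [-3.1414, 0.0016, 0.0604], 'force': [-0.8434, 0.7144, -0.5634], 'moment': [-0.0169, -0.1052, 0.0106], 'grip_width': 0.0944}
[317.8759796  251.99895944] [316.47531697 281.84006639]
315 204
```

View pics/m2.png

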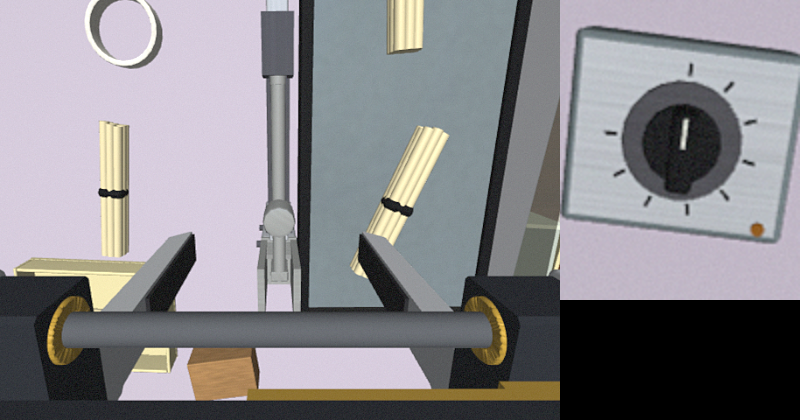

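The knob's pointer now aims at the first dial tick, with the tick-free gap just anticlockwise of it, so it is at the stop. In the wrist view the bolt knob's top is at (319,250), within 1.5 px of the prediction. I'll grip it now.

Call:
play_rows([
  [[0.14, -0.13, 1, 0, 0, 0, 0.8], [0.14, -0.13, 3, 0, 0, 0, 0.6], [0.14, -0.13, 5, 0, 0, 0, 0.6], [0.14, -0.13, 7, 0, 0, 0, 0.6], [0.14, -0.13, 8, 0, 0, 0, 0.5], [0.14, -0.13, 8.2, 0, 0, 0, 0.4], [0.14, -0.13, 8.2, 0, 0, 0, 0.1], [0.14, -0.13, 8.2, 0, 0, 0, 0.1], [0.14, -0.13, 8.2, 0, 0, 0, 0.1], [0.14, -0.13, 8.2, 0, 0, 0, 0.1], [0.14, -0.13, 8.2, 0, 0, 0, 0.1], [0.14, -0.13, 8.2, 0, 0, 0, 0.1], [0.14, -0.13, 8.2, 0, 0, 0, 0.1]],
], force=30)

```text
time_s: 8.6
ee_pos: [0.6286, -0.1405, 0.218]
eef_rot: [3.141, -0.0, 0.062]
force: [0.5, -1.2, 1.0]
grip_width: 0.0236
```

```bash
python3 - <<'E'
from h import *
st()
E
```

```text
{'time_s': 8.6, 'qpos': [-0.2766, 0.5063, 1.2058, -0.0005, 1.4291, -0.3381], 'ee_pos': [0.6286, -0.1405, 0.218], 'eef_rot': [3.141, -0.0002, 0.0616], 'force': [0.5014, -1.1999, 0.9876], 'moment': [-0.1783, -0.0526, -0.0064], 'grip_width': 0.0236}
```

Call:
play_rows([
  [[0, -0.08, -0.31, -0.0275, 0, 0, 0.1], [0, -0.16, -0.63, -0.055, 0, 0, 0.1], [0, -0.25, -0.94, -0.0825, 0, 0, 0.1], [0, -0.35, -1.25, -0.11, 0, 0, 0.1], [0, -0.47, -1.55, -0.1375, 0, 0, 0.1], [0, -0.58, -1.85, -0.165, 0, 0, 0.1], [0, -0.58, -1.85, -0.165, 0, 0, 0.1]],
])

```text
time_s: 9.18
ee_pos: [0.6283, -0.134, 0.2368]
eef_rot: [2.975, -0.0, 0.063]
force: [0.5, -0.5, -1.3]
grip_width: 0.0233
```

```bash
python3 - <<'E'
from h import *
st()
E
```

```text
{'time_s': 9.1833, 'qpos': [-0.1996, 0.4689, 1.226, -0.1632, 1.4051, -0.2386], 'ee_pos': [0.6283, -0.134, 0.2368], 'eef_rot': [2.9748, -0.0003, 0.0627], 'force': [0.4516, -0.5409, -1.3294], 'moment': [-0.0764, -0.0876, -0.0021], 'grip_width': 0.0233}
```

Call:
play_rows([
  [[0, -0.3, -0.05, 0, 0, 0, 0.1], [0, -0.79, -0.13, 0, 0, 0, 0.1], [0, -1.28, -0.21, 0, 0, 0, 0.1], [0, -1.78, -0.3, 0, 0, 0, 0.1], [0, -2.27, -0.38, 0, 0, 0, 0.1], [0, -2.76, -0.46, 0, 0, 0, 0.1], [0, -3.26, -0.55, 0, 0, 0, 0.1], [0, -3.75, -0.63, 0, 0, 0, 0.1], [0, -4.1, -0.69, 0, 0, 0, 0.1], [0, -4.24, -0.71, 0, 0, 0, 0.1], [0, -4.24, -0.71, 0, 0, 0, 0.1]],
])

```text
time_s: 10.1
ee_pos: [0.6256, -0.0906, 0.2367]
eef_rot: [2.975, -0.0, 0.063]
force: [-1.0, 0.7, -2.6]
grip_width: 0.0232
```

```bash
python3 - <<'E'
from h import *
st(); w=cam('wrist','w4'); s=cam('scene','s4'); t=cam('top','t4')
m=np.zeros((600,800,3),np.uint8)
m[:300,:400]=cv2.resize(w['frame'],(400,300)); m[:300,400:]=cv2.resize(s['frame'][200:320,160:320],(400,300))
m[300:,:400]=cv2.resize(t['frame'][140:260,300:460],(400,300))
cv2.imwrite('pics/m3.png',cv2.convertScaleAbs(m,alpha=1.3))
E
```

```text
{'time_s': 10.1, 'qpos': [-0.1321, 0.4515, 1.2511, -0.1654, 1.4086, -0.1709], 'ee_pos': [0.6256, -0.0906, 0.2367], 'eef_rot': [2.9751, -0.0, 0.063], 'force': [-1.0337, 0.7081, -2.5889], 'moment': [0.2391, 0.1396, -0.005], 'grip_width': 0.0232}
```

View pics/m3.png

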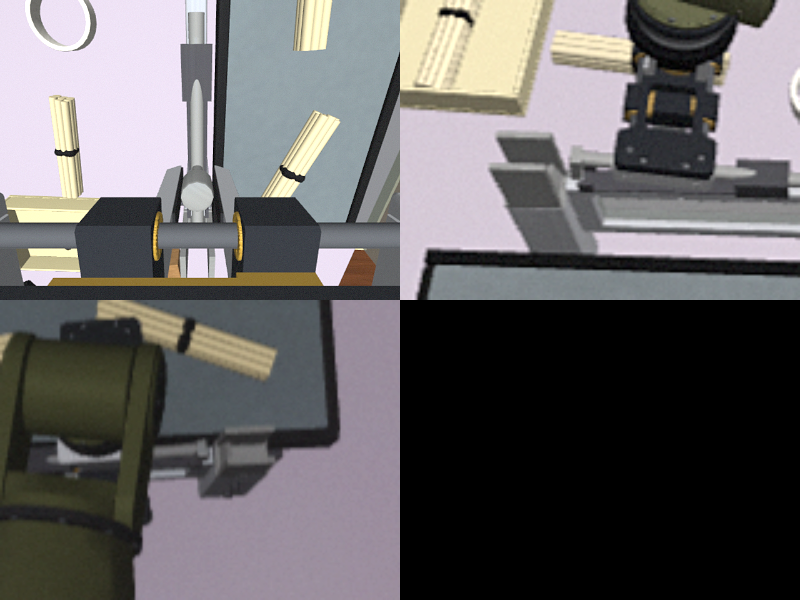

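The bolt's nose at mosaic (575,160) stands clear of the keeper's cheeks, and it is drawn about 43 mm. I'll check the hinge position by overlaying a wireframe.

```bash
python3 - <<'E'
from h import *
yw=.06; k=np.array([.6286,-.1405]); ex=np.array([np.cos(yw),np.sin(yw)]);ey=np.array([-np.sin(yw),np.cos(yw)])
o=k+.115*ey; print('origin',o,'hinge192',o+.192*ey)
G=lambda x,y,z:np.append(o+x*ex+y*ey,z)
out=[]
for n,(x,y) in (('top0',(225,180)),('scene0',(190,235))):
    c=load(n); f=4; W,H=200,75
    im=cv2.resize(c['frame'][y:y+H,x:x+W],(W*f,H*f),interpolation=cv2.INTER_CUBIC); im=cv2.convertScaleAbs(im,alpha=1.4)
    def L(pts,col):
        p=np.array([(proj(c,G(*q))-[x,y]+.5)*f for q in pts],np.int32); cv2.polylines(im,[p],True,col,1)
    L([(-.009,.192,.19),(.009,.192,.19),(.009,.222,.19),(-.009,.222,.19)],(0,0,255))
    L([(-.009,-.158,.156),(.009,-.158,.156),(.009,-.21,.156),(-.009,-.21,.156)],(0,255,0))
    L([(-.018,-.161,.228),(.018,-.161,.228),(.018,-.207,.228),(-.018,-.207,.228)],(255,0,0))
    L([(-.009,-.153,.178),(.009,-.153,.178),(.009,.18,.178),(-.009,.18,.178)],(0,255,255))
    out.append(im)
cv2.imwrite('pics/m4.png',np.vstack(out))
E
```

```text
origin [ 0.62170414 -0.02570694] hinge192 [0.61019105 0.16594757]
```

View pics/m4.png

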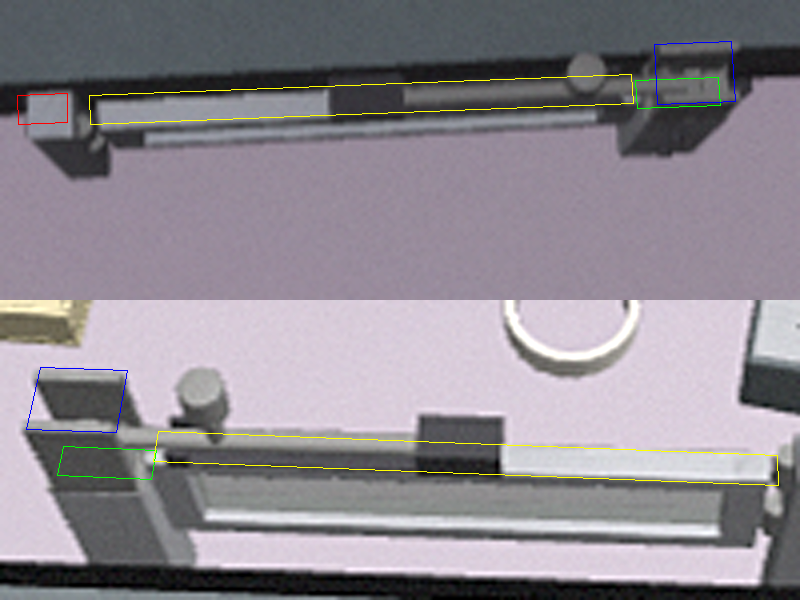

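The wireframe fits to within a few mm. The hinge comes out at about (0.610, 0.164). I'll work out the swing rows.

```bash
python3 - <<'E'
from h import *
o=ctrl.get_obs();R=Ro.from_euler('xyz',o['eef_rot']);H=np.array([.6103,.164,0])
for a in np.r_[.01,.025,.045:.27:.025,.28,.288,.29]:
    Z=Ro.from_rotvec([0,0,-a]); p=o['ee_pos']; d=Z.apply(p-H)+H-p
    print(np.round(a,3),np.round(R.inv().apply(d)*100,2),np.round(R.inv().apply([0,0,-a]),3))
E
```

```text
0.01 [-0.26 -0.   -0.  ] [ 0.    -0.002  0.01 ]
0.025 [-0.64 -0.01 -0.  ] [ 0.    -0.004  0.025]
0.045 [-1.15 -0.03 -0.  ] [ 0.    -0.007  0.044]
0.07 [-1.79 -0.07 -0.01] [ 0.    -0.012  0.069]
0.095 [-2.42 -0.12 -0.02] [ 0.    -0.016  0.094]
0.12 [-3.06 -0.19 -0.03] [ 0.    -0.02   0.118]
0.145 [-3.69 -0.27 -0.05] [ 0.    -0.024  0.143]
0.17 [-4.32 -0.38 -0.06] [ 0.    -0.028  0.168]
0.195 [-4.95 -0.49 -0.08] [ 0.    -0.032  0.192]
0.22 [-5.57 -0.62 -0.1 ] [ 0.    -0.036  0.217]
0.245 [-6.2  -0.77 -0.13] [ 0.    -0.041  0.242]
0.28 [-7.06 -1.   -0.17] [ 0.    -0.046  0.276]
0.288 [-7.25 -1.06 -0.18] [ 0.    -0.048  0.284]
0.29 [-7.3  -1.07 -0.18] [ 0.    -0.048  0.286]
```

Call:
play_rows([
  [[-0.26, 0, 0, 0, -0.002, 0.01, 0.1], [-0.64, -0.01, 0, 0, -0.004, 0.025, 0.1], [-1.15, -0.03, 0, 0, -0.007, 0.044, 0.1], [-1.79, -0.07, -0.01, 0, -0.012, 0.069, 0.1], [-2.42, -0.12, -0.02, 0, -0.016, 0.094, 0.1], [-2.42, -0.12, -0.02, 0, -0.016, 0.094, 0.1]],
])

```text
time_s: 10.75
ee_pos: [0.6004, -0.0914, 0.2369]
eef_rot: [2.975, -0.0, -0.035]
force: [4.2, 1.5, -3.2]
grip_width: 0.023
```

```bash
python3 - <<'E'
from h import *
st()
o=ctrl.get_obs();R=Ro.from_euler('xyz',o['eef_rot']);H=np.array([.6103,.164,0])
a0=.063-o['eef_rot'][2];print(a0)
for a in np.r_[.015:.18:.025,.188,.196]:
    Z=Ro.from_rotvec([0,0,-a]); p=o['ee_pos']; d=Z.apply(p-H)+H-p
    print(np.round(a,3),np.round(R.inv().apply(d)*100,2),np.round(R.inv().apply([0,0,-a]),3))
E
```

```text
{'time_s': 10.75, 'qpos': [-0.1378, 0.4031, 1.3184, -0.168, 1.4052, -0.0759], 'ee_pos': [0.6004, -0.0914, 0.2369], 'eef_rot': [2.975, -0.0001, -0.0354], 'force': [4.1761, 1.5001, -3.1833], 'moment': [0.0232, -1.0611, -0.0064], 'grip_width': 0.023}
0.09843108446791532
0.015 [-0.38 -0.   -0.  ] [-0.    -0.002  0.015]
0.04 [-1.02 -0.02 -0.  ] [-0.    -0.007  0.039]
0.065 [-1.66 -0.06 -0.01] [-0.    -0.011  0.064]
0.09 [-2.3  -0.11 -0.02] [-0.    -0.015  0.089]
0.115 [-2.93 -0.18 -0.03] [-0.    -0.019  0.113]
0.14 [-3.57 -0.26 -0.04] [-0.    -0.023  0.138]
0.165 [-4.2  -0.36 -0.06] [-0.    -0.027  0.163]
0.188 [-4.78 -0.46 -0.08] [-0.    -0.031  0.185]
0.196 [-4.98 -0.5  -0.08] [-0.    -0.033  0.193]
```

Call:
play_rows([
  [[-0.38, 0, 0, 0, -0.002, 0.015, 0.1], [-1.02, -0.02, 0, 0, -0.007, 0.039, 0.1], [-1.66, -0.06, -0.01, 0, -0.011, 0.064, 0.1], [-2.3, -0.11, -0.02, 0, -0.015, 0.089, 0.1], [-2.93, -0.18, -0.03, 0, -0.019, 0.113, 0.1], [-3.57, -0.26, -0.04, 0, -0.023, 0.138, 0.1], [-4.2, -0.36, -0.06, 0, -0.027, 0.163, 0.1], [-4.7, -0.45, -0.08, 0, -0.031, 0.183, 0.1], [-4.9, -0.48, -0.08, 0, -0.032, 0.19, 0.1], [-4.9, -0.48, -0.08, 0, -0.032, 0.19, 0.1], [-4.9, -0.48, -0.08, 0, -0.032, 0.19, 0.1], [-4.9, -0.48, -0.08, 0, -0.032, 0.19, 0.1], [-4.9, -0.48, -0.08, 0, -0.032, 0.19, 0.1]],
])

```text
time_s: 11.83
ee_pos: [0.5518, -0.0849, 0.2369]
eef_rot: [2.975, -0.0, -0.228]
force: [4.4, -0.9, -2.4]
grip_width: 0.0238
```

```bash
python3 - <<'E'
from h import *
st(); o=ctrl.get_obs(); print('yaw change',.063-o['eef_rot'][2])
R=Ro.from_euler('xyz',o['eef_rot']); g=o['ee_pos']-R.apply([0,0,.019]); print('knob',g)
H=np.array([.6103,.164]); r=g[:2]-H; print('bearing change', np.arctan2(.6254-H[0],H[1]+.0875)-np.arctan2(r[0],-r[1]), np.linalg.norm(r))
w=cam('wrist','w5'); s=cam('scene','s5'); t=cam('top','t5')
m=np.zeros((600,800,3),np.uint8)
m[:300,:400]=cv2.resize(w['frame'],(400,300)); m[:300,400:]=cv2.resize(s['frame'][180:330,150:350],(400,300))
m[300:,:400]=cv2.resize(t['frame'][150:330,210:450],(400,300)); m[300:,400:]=cv2.resize(s['frame'],(400,300))
cv2.imwrite('pics/m5.png',cv2.convertScaleAbs(m,alpha=1.3))
# moved things: difference old/new top image
E
```

```text
{'time_s': 11.8333, 'qpos': [-0.1381, 0.3104, 1.4427, -0.1682, 1.4058, 0.1189], 'ee_pos': [0.5518, -0.0849, 0.2369], 'eef_rot': [2.975, -0.0001, -0.2279], 'force': [4.4321, -0.8948, -2.4065], 'moment': [-0.3149, -1.1748, 0.0129], 'grip_width': 0.0238}
yaw change 0.2908878767673629
knob [ 0.55252796 -0.08179965  0.2556202 ]
bearing change 0.29081490000957677 0.2524976805919043
```

View pics/m5.png

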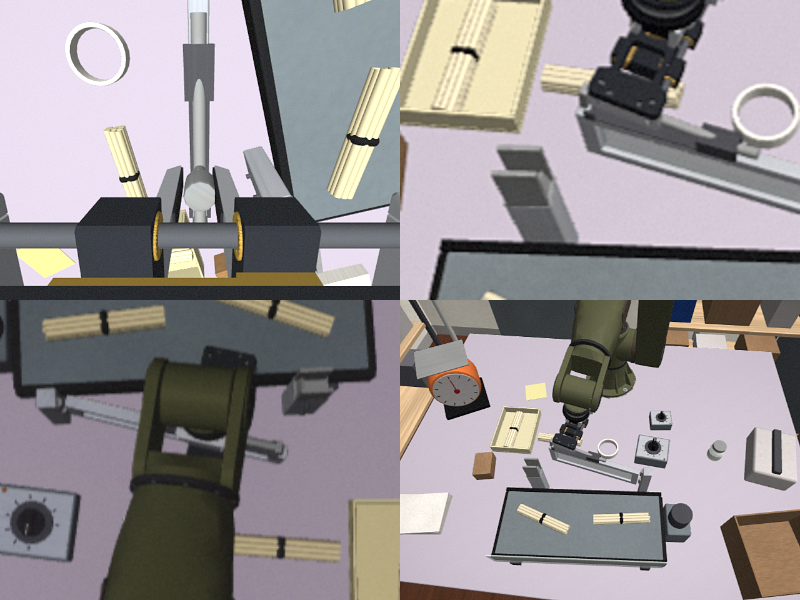

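The gate stands open with the gripper still on the knob. The free edge is at mosaic (583,145) against the post at (545,210). Bundle_c in the top view is at (378,298), as before. I'll do a last check that the arm is still, then hand in.

```bash
python3 - <<'E'
from h import *
st(); print(np.abs(ctrl.get_obs()['joint_vel']).max())
a,b=load('top0')['frame'],load('t5')['frame']
for n,(x,y) in dict(a=(272,163),b=(374,153),d_tray=(453,310),tape=(299,287),jar=(130,291),carton=(483,238)).items():
    print(n,np.abs(a[y-12:y+12,x-12:x+12].astype(int)-b[y-12:y+12,x-12:x+12]).mean().round(1))
print(ctrl.hand_in())
E
```

```text
{'time_s': 11.9833, 'qpos': [-0.1381, 0.3103, 1.4428, -0.1682, 1.4057, 0.1191], 'ee_pos': [0.5518, -0.0849, 0.2369], 'eef_rot': [2.975, -0.0001, -0.228], 'force': [4.6367, -1.8976, -2.5898], 'moment': [-0.3428, -1.1168, 0.0105], 'grip_width': 0.0233}
0.0013206674954996174
a 5.2
b 5.4
d_tray 7.1
tape 67.2
jar 5.8
carton 4.7
the job is handed in; nothing more can be done
None
```

The job is done and handed in at 12.0 s; the hand-in gives no verdict.

- **Speed knob:** I turned the larger controller's knob anticlockwise to its end stop. The torque rose to about 0.4 N m, the jaws started slipping on the bar, and afterwards the pointer aimed at the first dial tick.
- **Bolt:** I lifted it obliquely to about 0.165 rad and drew it about 43 mm. The pictures show the nose clear of the keeper. The bolt is still held lifted.
- **Gate:** I swung it by the same knob to about 0.29 rad, which puts the free edge about 10 cm from shut. The angle comes from the arm's pose and the hinge position I measured, which is good to a few mm.
- **At hand-in:** The arm was still (joint speeds up to 0.0013 rad/s) and gripping the knob, holding about 4.6 N against the spring.
- **Loose things:** Before-and-after patches of the top view match for bundles a, b and d, the tray, the jar and the carton, and bundle c sits at the same pixels. The tape roll's patch differed, because the arm hides it in that view. The scene camera shows the roll in place.

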